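# Carousel to ware rack: fetch and lock a shelf bracket

### The job

Turn the covered carousel (its orange posts are its handles) until the compartment with the blue shelf bracket stands in the middle of the front opening, marked by the yellow block, and only then lift the bracket out. Hook the bracket's two tabs into the two slots of the free grey upright and push it fully down past the sprung red rollers so that it locks, firmly but without ramming it, then let go of it. Leave the paddle and the white cup in their compartments, and leave the mug and the jar on the table where they are.

Things in the scene. Friction and masses are not known exactly. Their poses are not given: they have to be found in the camera images.
- stand: Fixed stand of the carousel; origin on the table under its axis. x points away from the opening: yellow marker block at x = -200 mm. A clear cover, 390 mm wide, closes its rear half: roof from x = -5 to 190 mm, underside 118, top 126 mm above the table. The front half is open from above.
- carousel: Aluminium turntable, radius 175 mm, disc top 40 mm over the table; origin on its axis at table height. Turns both ways about z with slight friction (1 N at the rim), stays where left. Three bays, 30 mm high dividers. The bracket's bay is centred on the body's -x, 105 mm out: at the front when this yaw equals the stand's. Paddle and cup bays lie 120 degrees to either side.
- posts (a point): Point on the turntable's axis, 75 mm above the table: half-way up its six orange round posts, with the turntable's axes. The posts, diameter 16 mm, from 40 to 110 mm above the table, fit to be grasped or pushed, stand on a circle of radius 160 mm about this point, at 30, 90, 150, 210, 270 and 330 degrees from its x axis.
- bracket_mid (a point): Centre of the blue bracket's arm, 20 mm above its underside (300 g nominal, may vary by 40 percent). x points to its back plate and tabs, z up. The arm is a bar 18 mm thick (y), 40 mm high, x = -50 to 54 mm: grasp it here across y. Back plate at x = 54 to 60 mm, 30 mm wide, 66 mm high from the underside. In the carousel the tabs point roughly to the axis.
- bracket_back (a point): On the rear face of the bracket's plate, mid-width, at the underside: 60 mm along x from and 20 mm below bracket_mid; same axes. Two hooked tabs, 10 mm wide, stick out 12 mm from this face: necks 13 to 23 and 53 to 63 mm above the underside, each ending in a 5 mm thick lip that hangs 9 mm below its neck.
- bracket: The bracket; origin in the underside, 20 mm below bracket_mid; x to the tabs. A round ear of 4 mm radius stands out 16 mm to each side of its plate's middle (x = 46 to 60 mm), centred 45 mm above the underside; the ears push the catch rollers apart.
- upright: Fixed upright of a ware rack, 202 mm high; origin on the table, middle of its frame. A grey slotted face plate (76 mm wide, 5 mm thick) is screwed to its front, each time up to 7 mm off the middle to either side (y): not measured here, find it by sight or feel. x points from the front face (x = -2.5 mm) to the back. A second upright 250 mm towards -y already has its bracket.
- slot (a point): Front face of the free upright, in the middle of the frame, 120 mm high: level with the lower slot's lower edge. Slots 16 mm wide, z = 120 to 152 and 160 to 192 mm, up to 7 mm aside in y. Held level and square, tabs enter along +x with the bracket's underside 117 to 128 mm high (best 126, clear of the rollers); beside the slot they hit the face 12 mm short of flush.
- catch (a point): Between the two sprung red rollers (10 mm diameter, 159 mm high, 22.5 mm to each side of the slots, moving aside with them) in front of the face. Hooked and flush, the bracket must go down until the necks rest on the slots' edges: underside 107 mm high. On the way its ears force the rollers apart: 10 to 15 N; it may slip in the grip. Once past, they hold it down.
- paddle_mid (a point): Centre of a wooden paddle block, 85 x 40 x 24 mm, lying in another compartment of the carousel, the one on the turntable's -y side.
- test_cup: White ceramic test cup, 58 mm wide, 55 mm high, in the third compartment, on the turntable's +y side; origin under its centre.
- mug: Terracotta mug on the table, 76 mm wide, 85 mm high; origin under its centre.
- glaze_jar_mid (a point): Centre of a glaze jar on the table, 72 mm wide, 100 mm high.
There are look-alikes about, which are no part of the job. What is meant by the part that bears paddle_mid is not black, green or pink, and is the smaller of those in its own colour.

How it is judged:
On the way, in this order (a step that is already met when the one before it is completed fails the run):
1. the carousel is turned so that the bracket, untouched in its compartment, stands in the middle of the front opening (x of bracket_mid in the frame of stand below -0.08 m and y of bracket_mid in the frame of stand between -0.04 and 0.04 m and z of bracket_mid in the frame of stand between 0.05 and 0.07 m and y of bracket_mid in the frame of carousel between -0.03 and 0.03 m and x of bracket_mid in the frame of carousel between -0.14 and -0.08 m and contact force between the fingers and bracket below 0.3 N), for 0.2 s.
2. the bracket is lifted out of the carousel (z of bracket_mid in the frame of stand above 0.11 m), for 0.1 s.
At the end, for the whole second after the job is handed in: The bracket hangs released and at rest on the free upright: rear face flush within 4 mm, within 13 mm of its middle, upright within 4 and square within 7 degrees, underside at 107 mm (at most 3.5 mm higher), below the rollers. Paddle and cup are in their bays (x of bracket_back in the frame of upright between -0.0065 and 0.001 m and y of bracket_back in the frame of upright between -0.013 and 0.013 m and z of bracket_back in the frame of upright between 0.103 and 0.1105 m and angle between bracket's own z axis and vertical below 0.07 rad and angle between the x axis of bracket and the x axis of upright, either way round below 0.12 rad and linear speed of bracket below 0.02 m/s and horizontal distance between each of paddle_mid, test_cup and carousel below 0.16 m and z of paddle_mid in the frame of carousel between 0.035 and 0.07 m and z of test_cup in the frame of carousel between 0.03 and 0.06 m and y of paddle_mid in the frame of carousel below -0.01 m and x of each of paddle_mid, test_cup in the frame of carousel above -0.06 m and y of test_cup in the frame of carousel above 0.01 m); the robot touches nothing.
It fails at once if the mug or jar on the table is moved by more than 40 mm (distance of any of mug, glaze_jar_mid from where it was at the start of the episode above 0.04 m).
It fails at once if the bracket is rammed against the upright with over 110 N (contact force between bracket and upright above 110 N).
It also fails if it takes over 72 s, if anything falls off the work surface, if the arm or the gripper's body presses on something with over 40 N, if the wrist force passes 120 N, or if a joint passes its speed limit or range.

### The arm

A 6-joint arm with a two-finger parallel gripper is mounted at the origin on the work surface. World frame = base frame: x ahead of the robot, y to its left, z up, the work surface at z = 0. Lengths are in m, angles in rad, forces in N, time in s.
With the tool pointing down it reaches from about 0.4 to 0.925 m from the base axis. Payload 12.5 kg.
Tool frame: the origin (TCP) lies at the very end of the fingers, on their centre line; the grasp point (between the pads) lies 19 mm behind it; z points along the fingers, y is the line along which they close (so a half turn about z gives the same grasp; the last joint's range is limited). The gripper opens to 95 mm and grips with 3 to 60 N. Pads are 20 mm wide; open, the fingers measure 119 mm over their backs; the gripper's body (75 mm by 180 mm) begins 59 mm behind the grasp point.
Start: joints at [-1.358, 0.491, 1.559, -0, 1.092, -0.106], TCP at [0.196, -0.594, 0.215] pointing down, gripper open.
Joint ranges: [-3.1, 3.1], [-0.84, 2.19], [0.05, 2.79], [-1.13, 4.28], [0.06, 2.93], [-2.69, 2.69]. Speed limits (rad/s): [2.22, 2.22, 2.79, 3.14, 3.14, 3.14].

### API

Orientations are given as a unit quaternion [x, y, z, w].
In Python, from workcell import arm gives the robot as it stands. The module is installed in compiled form; this text tells all that it offers.
- The arm moves only by the shell command python3 -m jog 'ROWS' [FORCE]. ROWS is JSON, a list of rows, each an object of numbers: "hand": the closure, from -1 (fully open) to 1 (shut); "x", "y", "z": the shift along the tool's x, y, z in m; "roll": the turn about the tool's z in degrees. In form: [{"hand": .., "x": .., "y": .., "z": .., "roll": ..}, ...]. A call has 1 to 8 rows; each row shifts and turns the commanded pose from where the row before left it, along the tool's axes as they then stand; what a row does not reach is not made up. A row lasts 1/12 s, in which the tool goes at most 41.7 mm and 7.16 degrees, less where a joint would pass 70% of its speed; a pose out of reach is approached as far as the arm can. A call with a gripper value outside its range is refused whole. The fingers move at their own pace and stop on an object; FORCE is the grip in N (left out, the last holds). Time passes only in rows, so rows that do not move let the fingers close. It gives the time, the measured TCP pose, the force, the opening and the grip force at its end, in the units of the state.
- arm.sense(): the state, without advancing time (a new reading comes with each control period).
- arm.snapshot(name): name is "scene" or "top"; returns (picture, depth): 420x560x3 uint8, blue, green, red; 420x560 float32, m along the optical axis (not along the pixel's ray), 0 where there is no reading.
- arm.calibration(name): a dict with "vertical_fov" (degrees; the focal length in pixels is half the picture's height over the tangent of half this angle, whatever the lens; pixels are square), "cx", "cy" (the principal point, pixels), "T" (4x4, takes a point from camera to world coordinates). Camera axes: x right, y down, z forward; pixel columns grow to the right and rows downward; lengths in m; the calibration is good to about 2 mm. A picture is of the moment at which its call begins. calibration takes no time and is no camera call.
- arm.job_done(): hands the job in; it is judged then, once.
Trained networks look in the newest picture that a camera, given by its name, has taken for a name from the list of things; names that differ only in an ending like _2 or _b are one class to them, and where a whole thing is asked for, a point or a joint stands for the part that bears it (a point fixed in the world has none). Each returns a list of dicts, best first, with "score" (0 to 1); they miss things now and then, are a little off and sometimes report something else, mostly with a low value. They report only what shows in the picture. A call takes as long as a camera call. They do not tell look-alikes from the thing itself.
- arm.recognise(thing, camera): "box" ([centre column, centre row, width, height] in pixels, round what is visible of it).
- arm.spot_point(thing, camera): "uv" ([column, row] in pixels: a listed point, or the origin of a listed thing).
The state is a dict: "time": time; "q": joint angles; "qd": joint speeds; "effort": joint torques, N m; "tcp_pos": TCP position; "tool_rot": TCP orientation; "force": force on the tool from outside, world axes, zero at the start; "moment": the same for the moment, N m; "opening": finger opening in m; "grasp_force": force on a finger pad.
Only numpy, scipy, OpenCV 4.12 (cv2) and the standard library are available. Lean on these libraries where they do the work, as an engineer would, in place of code of your own. Each camera call takes 0.05 s, during which the arm holds its last target. There are 200 camera calls.

## Working session

There is one attempt and no reset: what is moved stays moved. The work goes in short steps, Python scripts to look and compute and a shell command to move; the robot and the scene stay as the last step left them, time stands still between calls to the robot, and variables do not carry over. Pictures are saved under pics/ and viewed, at most 13 in all, crops included, and the job is handed in when it is done.

```bash
mkdir -p pics
cat > h.py <<'E'
import numpy as np, cv2
from workcell import arm
def K(n):
    c=arm.calibration(n); f=210/np.tan(np.radians(c["vertical_fov"])/2); return f,c["cx"],c["cy"],np.array(c["T"])
def ray(n,uv):
    f,cx,cy,T=K(n); d=T[:3,:3]@np.array([(uv[0]-cx)/f,(uv[1]-cy)/f,1]); return T[:3,3],d
def at_z(n,uv,z):
    o,d=ray(n,uv); return o+d*(z-o[2])/d[2]
def cloud(n,depth):
    f,cx,cy,T=K(n); v,u=np.mgrid[:420,:560]; P=np.stack([(u-cx)/f*depth,(v-cy)/f*depth,depth],-1)
    return P@T[:3,:3].T+T[:3,3]
def proj(n,p):
    f,cx,cy,T=K(n); c=T[:3,:3].T@(np.array(p)-T[:3,3]); return np.array([cx+f*c[0]/c[2],cy+f*c[1]/c[2]])
E
python3 - <<'E'
from h import *
np.set_printoptions(precision=3,suppress=True)
for n in("top","scene"):
    im,d=arm.snapshot(n); cv2.imwrite(f"pics/{n}0.png",im); np.save(n+"0.npy",d); print(n,K(n))
    for t in("stand","carousel","posts","bracket_mid","bracket_back","upright","slot","catch","paddle_mid","test_cup","mug","glaze_jar_mid"):
        print(t,[(np.round(r["uv"],1).tolist(),round(r["score"],2)) for r in arm.spot_point(t,n)][:4])
print(arm.sense())
E
```

```text
top (np.float64(447.88102811183234), 278.0756660607617, 216.5387291110061, array([[ 0.022, -0.99 ,  0.138,  0.292],
       [-1.   , -0.023, -0.004,  0.05 ],
       [ 0.008, -0.138, -0.99 ,  1.352],
       [ 0.   ,  0.   ,  0.   ,  1.   ]]))
stand [([222.5, 181.4], 0.96)]
carousel [([223.3, 183.8], 0.75), ([418.6, 264.4], 0.35)]
posts [([222.8, 174.6], 0.75)]
bracket_mid []
bracket_back [([353.0, 152.6], 0.28)]
upright [([347.1, 164.6], 0.95), ([357.6, 152.9], 0.64)]
slot [([354.2, 151.1], 0.97)]
catch []
paddle_mid [([144.4, 297.1], 0.95), ([203.2, 300.2], 0.92), ([208.0, 204.2], 0.91), ([116.5, 151.0], 0.86)]
test_cup [([251.6, 173.7], 0.77)]
mug [([419.3, 261.8], 0.82)]
glaze_jar_mid [([310.5, 229.3], 0.74), ([418.6, 260.3], 0.3)]
scene (np.float64(431.4114639133503), 277.91916265775086, 212.27418694798834, array([[ 0.832,  0.325, -0.451,  1.16 ],
       [ 0.555, -0.473,  0.684, -0.956],
       [ 0.009, -0.819, -0.574,  0.964],
       [ 0.   ,  0.   ,  0.   ,  1.   ]]))
stand [([324.8, 226.3], 0.67)]
carousel []
posts [([325.5, 209.7], 0.91)]
bracket_mid []
bracket_back [([283.5, 292.1], 0.74)]
upright [([280.4, 291.2], 0.86)]
slot [([276.7, 256.0], 0.89)]
catch [([279.1, 249.9], 0.81)]
paddle_mid [([253.6, 187.7], 0.76), ([308.0, 198.4], 0.63), ([236.6, 278.8], 0.56), ([275.9, 173.1], 0.54)]
test_cup [([312.2, 230.9], 0.58), ([323.2, 227.7], 0.5), ([155.9, 298.5], 0.27)]
mug [([158.1, 299.0], 0.85)]
glaze_jar_mid [([239.9, 238.1], 0.58)]
{'time': 1.3, 'q': array([-1.358,  0.491,  1.559, -0.   ,  1.092, -0.106]), 'qd': array([ 0.002,  0.   ,  0.   , -0.001,  0.001,  0.001]), 'effort': array([  0.002, -61.246, -25.842,   0.069,   0.045,  -0.   ]), 'tcp_pos': array([ 0.196, -0.594,  0.215]), 'tool_rot': array([0.987, 0.159, 0.   , 0.   ]), 'force': array([-0.822,  0.126, -0.47 ]), 'moment': array([ 0.024, -0.027,  0.028]), 'grasp_force': 0.0, 'opening': 0.09503389676226871}
```

View pics/top0.png

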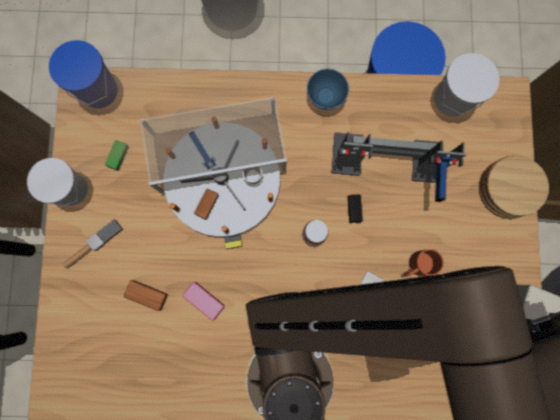

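View pics/scene0.png

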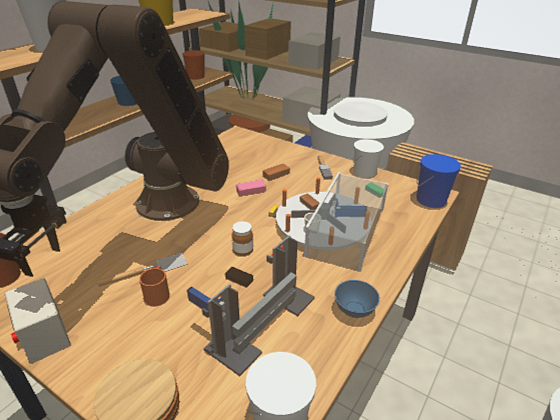

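The top view shows the carousel axis near (222,180). The blue bracket lies under the cover near (203,150), the paddle at (206,204), the cup at (253,175) and the yellow block at (233,241). The free upright is on the left at (347,155). The second upright at (425,160) already holds its bracket, at (441,180).

```bash
cat > fit.py <<'E'
from h import *
from scipy.optimize import least_squares
def posts(im,n="top"):
    hsv=cv2.cvtColor(im,cv2.COLOR_BGR2HSV)
    return hsv
E
python3 - <<'E'
from h import *
np.set_printoptions(precision=3,suppress=True)
im=cv2.imread("pics/top0.png"); d=np.load("top0.npy"); C=cloud("top",d)
# carousel axis candidates
for uv,z in (((222.5,181.4),0),((223.3,183.8),0),((222.8,174.6),.075),((233,241),0.02)): print("axis/marker",uv,at_z("top",uv,z))
for uv in ((169,152),(215,121),(265,142),(270,195),(225,228),(173,206)): print("post",uv,at_z("top",uv,.11))
for uv in ((190,134),(215,166),(203,150)): print("br",uv,at_z("top",uv,.08))
for n,uv in (("top",(347.1,164.6)),("scene",(280.4,291.2))): print("upr",at_z(n,uv,0))
for n,uv in (("top",(354.2,151.1)),("scene",(276.7,256.0))): print("slot",at_z(n,uv,.12))
print("jar",at_z("top",(310.5,229.3),.05),"mug",at_z("top",(419,262),0.0))
s=arm.snapshot("scene")[0]
cv2.imwrite("pics/crop1.png",np.vstack([cv2.resize(im[100:260,130:330],(600,480)),])) 
cv2.imwrite("pics/crop2.png",np.hstack([cv2.resize(s[220:380,180:330],(375,400),interpolation=2),cv2.resize(im[115:215,310:480],(425,250),interpolation=2).repeat(1,0) if 0 else cv2.copyMakeBorder(cv2.resize(im[120:210,320:475],(425,247)),0,153,0,0,0)]))
# face plate points: height >0.1 near upright
m=(C[...,2]>.14)&(C[...,2]<.23); v,u=np.nonzero(m); k=(u>320)&(u<480)&(v>120)&(v<215)
P=C[v[k],u[k]]
print(len(P),P.min(0),P.max(0)); a=P[P[:,2]>.19]; print(len(a)); print(a[np.argsort(a[:,1])][::max(1,len(a)//40)])
E
```

```text
axis/marker (222.5, 181.4) [0.585 0.218 0.   ]
axis/marker (223.3, 183.8) [0.577 0.215 0.   ]
axis/marker (222.8, 174.6) [0.589 0.208 0.075]
axis/marker (233, 241) [0.4   0.177 0.02 ]
post (169, 152) [0.643 0.36  0.11 ]
post (215, 121) [0.738 0.233 0.11 ]
post (265, 142) [0.679 0.087 0.11 ]
post (270, 195) [0.525 0.069 0.11 ]
post (225, 228) [0.429 0.192 0.11 ]
post (173, 206) [0.487 0.34  0.11 ]
br (190, 134) [0.707 0.309 0.08 ]
br (215, 166) [0.613 0.231 0.08 ]
br (203, 150) [0.66  0.268 0.08 ]
upr [ 0.647 -0.166  0.   ]
upr [ 0.645 -0.157 -0.   ]
slot [ 0.655 -0.167  0.12 ]
slot [ 0.621 -0.142  0.12 ]
jar [ 0.437 -0.051  0.05 ] mug [ 0.351 -0.383  0.   ]
1235 [ 0.516 -0.457  0.14 ] [ 0.684 -0.119  0.208]
308
[[ 0.628 -0.451  0.2  ]
 [ 0.63  -0.447  0.203]
 [ 0.634 -0.445  0.2  ]
 [ 0.63  -0.444  0.202]
 [ 0.658 -0.443  0.202]
 [ 0.652 -0.442  0.203]
 [ 0.641 -0.441  0.192]
 [ 0.65  -0.44   0.201]
 [ 0.643 -0.439  0.197]
 [ 0.63  -0.433  0.204]
 [ 0.631 -0.426  0.208]
 [ 0.63  -0.422  0.191]
 [ 0.63  -0.415  0.201]
 [ 0.63  -0.411  0.2  ]
 [ 0.632 -0.404  0.203]
 [ 0.632 -0.397  0.192]
 [ 0.632 -0.391  0.201]
 [ 0.652 -0.387  0.2  ]
 [ 0.648 -0.386  0.202]
 [ 0.643 -0.385  0.199]
 [ 0.651 -0.384  0.202]
 [ 0.652 -0.383  0.197]
 [ 0.633 -0.382  0.197]
 [ 0.632 -0.378  0.201]
 [ 0.637 -0.374  0.19 ]
 [ 0.646 -0.197  0.192]
 [ 0.654 -0.195  0.202]
 [ 0.678 -0.194  0.206]
 [ 0.654 -0.192  0.202]
 [ 0.666 -0.192  0.192]
 [ 0.647 -0.189  0.206]
 [ 0.65  -0.183  0.207]
 [ 0.648 -0.177  0.196]
 [ 0.651 -0.171  0.202]
 [ 0.647 -0.165  0.205]
 [ 0.648 -0.158  0.202]
 [ 0.651 -0.152  0.201]
 [ 0.655 -0.148  0.197]
 [ 0.653 -0.142  0.202]
 [ 0.675 -0.136  0.201]
 [ 0.68  -0.136  0.203]
 [ 0.649 -0.135  0.196]
 [ 0.672 -0.134  0.202]
 [ 0.655 -0.131  0.203]]
```

View pics/crop1.png

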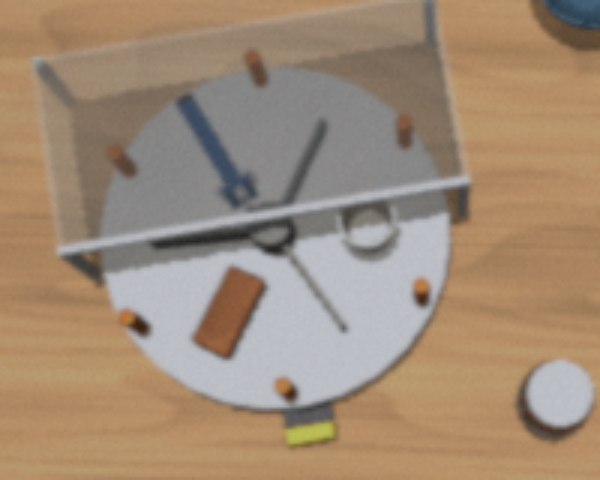

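View pics/crop2.png

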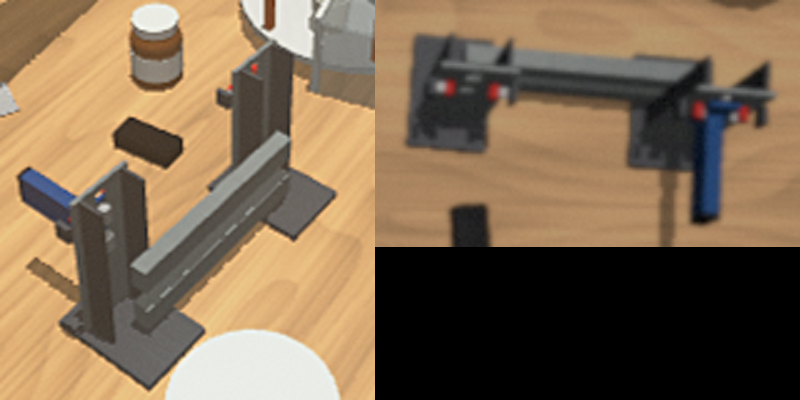

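Candidates for the bracket (top pixels):
- The blue bar under the cover at (203,150). This is the one to use.
- The bracket already hung at (441,180), which is a look-alike.

Candidates for the paddle:
- The brown block in the bay at (206,204). This is the real one.
- The larger brown block at (146,296), plus the pink (203,300), green (116,155) and black (355,209) blocks, which are all look-alikes.

The crop confirms the blue bracket, with its plate towards the axis and on the rear side. I'll turn the carousel by caging the post at world angle 127°.

```bash
python3 -m jog '[{"hand":-1,"x":0.032,"y":-0.024,"z":0,"roll":0},{"hand":-1,"x":0.032,"y":-0.024,"z":0,"roll":0},{"hand":-1,"x":0.032,"y":-0.024,"z":0,"roll":0},{"hand":-1,"x":0.032,"y":-0.024,"z":0,"roll":0},{"hand":-1,"x":0.032,"y":-0.024,"z":0,"roll":0},{"hand":-1,"x":0.032,"y":-0.024,"z":0,"roll":0},{"hand":-1,"x":0.032,"y":-0.024,"z":0,"roll":0},{"hand":-1,"x":0.032,"y":-0.024,"z":0,"roll":0}]'
python3 -m jog '[{"hand":-1,"x":0.032,"y":-0.024,"z":0,"roll":0},{"hand":-1,"x":0.032,"y":-0.024,"z":0,"roll":0},{"hand":-1,"x":0.032,"y":-0.024,"z":0,"roll":0},{"hand":-1,"x":0.032,"y":-0.024,"z":0,"roll":0},{"hand":-1,"x":0.0133,"y":-0.0362,"z":0,"roll":0},{"hand":-1,"x":0.0133,"y":-0.0362,"z":0,"roll":0},{"hand":-1,"x":0.0133,"y":-0.0362,"z":0,"roll":0},{"hand":-1,"x":0.0133,"y":-0.0362,"z":0,"roll":0}]'
python3 - <<'E'
from h import *
np.set_printoptions(precision=3,suppress=True)
for a,b in (((150.7,182.7),(285.7,160.7)),): 
    p,q=at_z("top",a,.126),at_z("top",b,.126); print(p,q,np.degrees(np.arctan2(*(p-q)[[1,0]]))-90)
E
```

```text
time: 2.02
tcp_pos: [0.3796, -0.3293, 0.2148]
tool_rot: [0.987, 0.159, 0.0, 0.0]
force: [1.1, 0.1, -0.1]
opening: 0.095
grasp_force: 0.0
time: 2.68
tcp_pos: [0.4752, -0.0437, 0.2147]
tool_rot: [0.987, 0.159, 0.0, 0.0]
force: [0.7, -0.6, -0.8]
opening: 0.0951
grasp_force: 0.0
[0.549 0.402 0.126] [0.621 0.027 0.126] 10.88997441183352
```

```bash
python3 -m jog '[{"hand":0.5,"x":0.0133,"y":-0.0362,"z":0,"roll":0},{"hand":0.5,"x":0.0133,"y":-0.0362,"z":0,"roll":0},{"hand":0.5,"x":0.0133,"y":-0.0362,"z":0,"roll":0},{"hand":0.5,"x":0.0133,"y":-0.0362,"z":0,"roll":0},{"hand":0.5,"x":0.0133,"y":-0.0362,"z":0,"roll":0},{"hand":0.5,"x":0.0133,"y":-0.0362,"z":0,"roll":0},{"hand":0.5,"x":0.0133,"y":-0.0362,"z":0,"roll":0},{"hand":0.5,"x":0.0133,"y":-0.0362,"z":0,"roll":0}]' >/dev/null
python3 -m jog '[{"hand":0.5,"x":0.0133,"y":-0.0362,"z":0,"roll":0},{"hand":0.5,"x":0.0133,"y":-0.0362,"z":0,"roll":0},{"hand":0.5,"x":0,"y":0,"z":0,"roll":-6.83},{"hand":0.5,"x":0,"y":0,"z":0,"roll":-6.83},{"hand":0.5,"x":0,"y":0,"z":0,"roll":-6.83},{"hand":0.5,"x":0,"y":0,"z":0,"roll":-6.83},{"hand":0.5,"x":0,"y":0,"z":0,"roll":-6.83},{"hand":0.5,"x":0,"y":0,"z":0,"roll":-6.83}]' >/dev/null
python3 -m jog '[{"hand":0.5,"x":0,"y":0,"z":0,"roll":-6.83},{"hand":0.5,"x":0,"y":0,"z":0,"roll":-6.83},{"hand":0.5,"x":0,"y":0,"z":0,"roll":-6.83},{"hand":0.5,"x":0,"y":0,"z":0,"roll":-6.83},{"hand":0.5,"x":0,"y":0,"z":0,"roll":-6.83},{"hand":0.5,"x":0,"y":0,"z":0,"roll":-6.83},{"hand":0.5,"x":0,"y":0,"z":0,"roll":-6.83},{"hand":0.5,"x":0,"y":0,"z":0,"roll":-6.83}]'
python3 -m jog '[{"hand":0.5,"x":0,"y":0,"z":0,"roll":-6.83},{"hand":0.5,"x":0,"y":0,"z":0,"roll":-6.83},{"hand":0.5,"x":0,"y":0,"z":0,"roll":0},{"hand":0.5,"x":0,"y":0,"z":0,"roll":0}]'
cat >> h.py <<'E'
def yaw(): # yaw of tool y, deg (tool down)
    q=arm.sense()["tool_rot"]; return np.degrees(2*np.arctan2(q[1],q[0]))-90
def tool(target,yawy):
    s=arm.sense(); d=np.array(target)-s["tcp_pos"]; y=yaw(); a=np.radians(y)
    ex,ey=np.array([-np.sin(a),np.cos(a),0]),np.array([np.cos(a),np.sin(a),0])
    print("tcp",np.round(s["tcp_pos"],4),"yaw_y %.1f"%y,"need x %.4f y %.4f z %.4f roll %.1f"%(d@ex,d@ey,-d[2],(y-yawy+180)%360-180), "q6 %.2f"%s["q"][5])
E
python3 - <<'E'
from h import *
from scipy.optimize import least_squares
im,d=arm.snapshot("top"); cv2.imwrite("pics/t3.png",im)
tool((.4866,.3404,.06),37.6)
E
```

```text
time: 4.68
tcp_pos: [0.4883, 0.34, 0.2146]
tool_rot: [0.543, 0.84, -0.0, 0.0]
force: [-0.1, 0.9, 1.2]
opening: 0.0236
grasp_force: 0.0
time: 5.02
tcp_pos: [0.4883, 0.3399, 0.2146]
tool_rot: [0.444, 0.896, -0.0, 0.0]
force: [-0.0, 0.2, 0.3]
opening: 0.0241
grasp_force: 0.0
tcp [0.4883 0.34   0.2146] yaw_y 37.3 need x 0.0013 y -0.0011 z 0.1546 roll -0.3 q6 -0.15
```

View pics/t3.png

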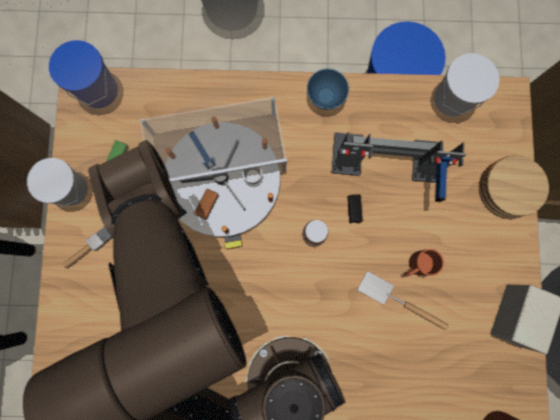

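The arm now hides the post. The cup is at (253,175), the bracket at (203,150), and nothing has moved. I'm going down over the post with a wider opening.

```bash
python3 -m jog '[{"hand":0.3,"x":0.0013,"y":-0.001,"z":0.03,"roll":0},{"hand":0.3,"x":0,"y":0,"z":0.03,"roll":0},{"hand":0.3,"x":0,"y":0,"z":0.025,"roll":0},{"hand":0.3,"x":0,"y":0,"z":0.012,"roll":0},{"hand":0.3,"x":0,"y":0,"z":0.012,"roll":0},{"hand":0.3,"x":0,"y":0,"z":0.012,"roll":0},{"hand":0.3,"x":0,"y":0,"z":0.012,"roll":0},{"hand":0.3,"x":0,"y":0,"z":0.012,"roll":0}]'
python3 -m jog '[{"hand":0.55,"x":0,"y":0,"z":0.0,"roll":0},{"hand":0.55,"x":0,"y":0,"z":0,"roll":0},{"hand":0.55,"x":0,"y":-0.003,"z":0,"roll":-1},{"hand":0.55,"x":0,"y":-0.0056,"z":0,"roll":-2},{"hand":0.55,"x":-0.0002,"y":-0.0084,"z":0,"roll":-3},{"hand":0.55,"x":-0.0004,"y":-0.0112,"z":0,"roll":-4},{"hand":0.55,"x":-0.0004,"y":-0.0112,"z":0,"roll":-4},{"hand":0.55,"x":-0.0004,"y":-0.0112,"z":0,"roll":-4}]' 5
python3 - <<'E'
from h import *
im,d=arm.snapshot("top"); s,_=arm.snapshot("scene"); cv2.imwrite("pics/c4.png",np.hstack([cv2.resize(im[100:260,120:300],(400,356)),cv2.resize(s[160:300,220:400],(400,311)).repeat(1,0) if 0 else cv2.resize(s[150:310,220:400],(400,356))]))
E
```

```text
time: 5.73
tcp_pos: [0.4868, 0.3404, 0.069]
tool_rot: [0.443, 0.896, 0.0, 0.0]
force: [1.1, 0.3, 0.9]
opening: 0.0335
grasp_force: 0.0
time: 6.4
tcp_pos: [0.4519, 0.3038, 0.0706]
tool_rot: [0.294, 0.956, 0.001, 0.001]
force: [0.2, 0.1, -0.1]
opening: 0.0213
grasp_force: 0.5
```

View pics/c4.png

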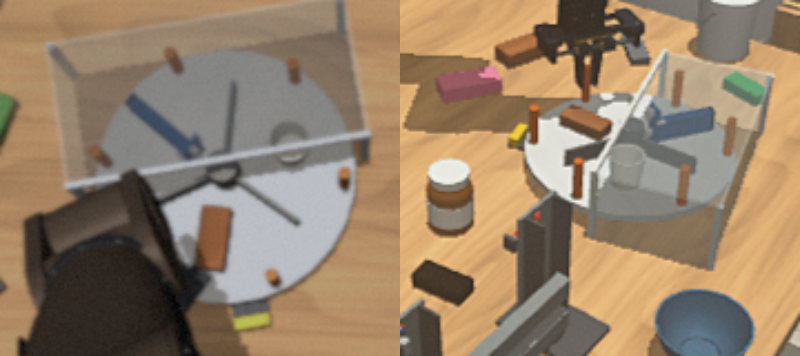

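The carousel is following: in the left crop the bracket has moved from about (190,115) to (163,127), and the post sits between the fingers. I'll continue the stroke.

```bash
python3 -m jog '[{"hand":0.55,"x":-0.0004,"y":-0.0112,"z":0,"roll":-4},{"hand":0.55,"x":-0.0004,"y":-0.0112,"z":0,"roll":-4},{"hand":0.55,"x":-0.0004,"y":-0.0112,"z":0,"roll":-4},{"hand":0.55,"x":-0.0004,"y":-0.0112,"z":0,"roll":-4},{"hand":0.55,"x":-0.0004,"y":-0.0112,"z":0,"roll":-4},{"hand":0.55,"x":-0.0004,"y":-0.0112,"z":0,"roll":-4},{"hand":0.55,"x":-0.0004,"y":-0.0112,"z":0,"roll":-4},{"hand":0.55,"x":-0.0004,"y":-0.0112,"z":0,"roll":-4}]'
python3 -m jog '[{"hand":0.55,"x":-0.0004,"y":-0.0112,"z":0,"roll":-4},{"hand":0.55,"x":-0.0004,"y":-0.0112,"z":0,"roll":-4},{"hand":0.55,"x":-0.0004,"y":-0.0112,"z":0,"roll":-4},{"hand":0.55,"x":-0.0004,"y":-0.0112,"z":0,"roll":-4},{"hand":0.55,"x":-0.0004,"y":-0.0112,"z":0,"roll":-4},{"hand":0.55,"x":-0.0004,"y":-0.0112,"z":0,"roll":-4},{"hand":0.55,"x":-0.0004,"y":-0.0112,"z":0,"roll":-4},{"hand":0.55,"x":-0.0004,"y":-0.0112,"z":0,"roll":-4}]'
python3 - <<'E'
from h import *
s=arm.sense();p=s["tcp_pos"]-[.584,.2135,0]; print(np.degrees(np.arctan2(p[1],p[0])),np.hypot(p[0],p[1]),yaw(),s["q"][5])
E
```

```text
time: 7.17
tcp_pos: [0.4248, 0.22, 0.0703]
tool_rot: [0.021, 1.0, 0.0, 0.001]
force: [1.1, 1.2, -0.5]
opening: 0.0217
grasp_force: 0.5
time: 7.83
tcp_pos: [0.4458, 0.1337, 0.0702]
tool_rot: [-0.255, 0.967, -0.0, 0.001]
force: [1.6, 1.3, 0.3]
opening: 0.0213
grasp_force: 0.5
-150.00191855733837 0.1596065978995488 119.588241049657 -1.937986414006185
```

```bash
python3 -m jog '[{"hand":0.55,"x":-0.0004,"y":-0.0112,"z":0,"roll":-4},{"hand":0.55,"x":-0.0004,"y":-0.0112,"z":0,"roll":-4},{"hand":0.55,"x":-0.0004,"y":-0.0112,"z":0,"roll":-4},{"hand":0.55,"x":-0.0004,"y":-0.0112,"z":0,"roll":-4},{"hand":0.55,"x":-0.0004,"y":-0.0112,"z":0,"roll":-4},{"hand":0.55,"x":-0.0004,"y":-0.0112,"z":0,"roll":-4},{"hand":0.55,"x":-0.0002,"y":-0.0084,"z":0,"roll":-3},{"hand":0.55,"x":-0.0001,"y":-0.0056,"z":0,"roll":-2}]'
python3 -m jog '[{"hand":0.55,"x":0,"y":-0.0028,"z":0,"roll":-1},{"hand":0.55,"x":0,"y":0,"z":0,"roll":0},{"hand":0.3,"x":0,"y":0,"z":0,"roll":0},{"hand":0.3,"x":0,"y":0,"z":0,"roll":0},{"hand":0.3,"x":0,"y":0,"z":-0.02,"roll":0},{"hand":0.3,"x":0,"y":0,"z":-0.03,"roll":0},{"hand":0.3,"x":0,"y":0,"z":-0.03,"roll":0},{"hand":0.3,"x":0,"y":0,"z":0,"roll":0}]'
python3 - <<'E'
from h import *
s=arm.sense();p=s["tcp_pos"]-[.584,.2135,0]; print(np.degrees(np.arctan2(p[1],p[0])),np.hypot(p[0],p[1]),yaw(),s["q"][5])
im,d=arm.snapshot("top"); s,_=arm.snapshot("scene"); cv2.imwrite("pics/t5.png",im); cv2.imwrite("pics/c5.png",np.hstack([cv2.resize(im[100:260,120:300],(400,356)),cv2.resize(s[150:310,220:400],(400,356))]))
E
```

```text
time: 8.5
tcp_pos: [0.5022, 0.0758, 0.0702]
tool_rot: [-0.489, 0.872, -0.0, 0.001]
force: [-0.1, -1.0, 0.2]
opening: 0.0209
grasp_force: 0.0
time: 9.17
tcp_pos: [0.5048, 0.075, 0.1542]
tool_rot: [-0.496, 0.868, -0.002, 0.003]
force: [0.4, -0.3, 0.9]
opening: 0.0333
grasp_force: 0.0
-119.77526919239122 0.15954954312500266 149.51174292129303 -2.591296648281881
```

View pics/c5.png

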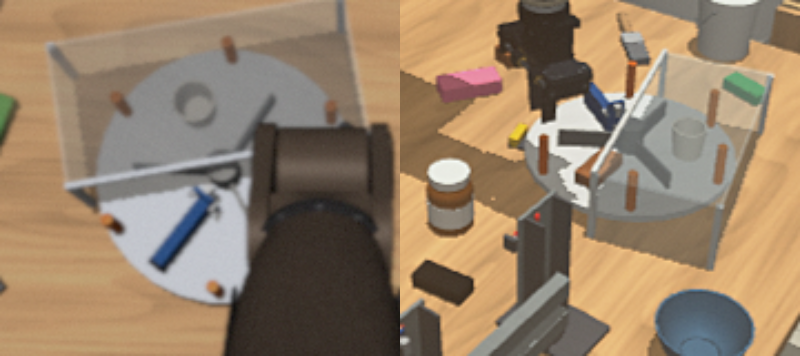

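The bracket now lies in front, at about (180,232) in the left crop. A post stands at (213,288), about 40° short of the goal.

Run:
```python
from h import *
A=np.array([.584,.2135])
ph=[]
for a,b in ((230,42),(120,98),(107,220),(213,286),(331,106)):
    p=at_z("top",(120+a*.45,100+b*160/356),.11)[:2]-A; ph.append(np.degrees(np.arctan2(p[1],p[0]))%360); print(ph[-1],np.hypot(*p))
ph=np.array(ph); o=np.degrees(np.angle(np.exp(6j*np.radians(ph)).mean()))/6; o%=60; print("post offset",o)
f=180+((o+30)%60-30); print("post",f,"need turn",190.9-(f-30 if 0 else f+30))
for g in (f,f-60): tool((.584+.16*np.cos(np.radians(g)),.2135+.16*np.sin(np.radians(g)),.07),g-90)
```

```text
358.15808734878857 0.16096076849450178
58.24948801896944 0.1567064137989645
118.60632257091335 0.16064368355403438
178.65712805622832 0.1576439487580259
299.5745295678325 0.15910133723831327
post offset 58.6488878640539
post 178.6488878640539 need turn -17.7488878640539
tcp [0.5032 0.0749 0.1504] yaw_y 149.5 need x -0.0826 y 0.1404 z 0.0804 roll 60.9 q6 -2.59
tcp [0.5032 0.0749 0.1504] yaw_y 149.5 need x -0.2425 y 0.1380 z 0.0804 roll 120.9 q6 -2.59
```

```bash
python3 -m jog '[{"hand":0.3,"x":-0.0207,"y":0.0351,"z":0,"roll":0},{"hand":0.3,"x":-0.0207,"y":0.0351,"z":0,"roll":0},{"hand":0.3,"x":-0.0207,"y":0.0351,"z":0,"roll":0},{"hand":0.3,"x":-0.0207,"y":0.0351,"z":0,"roll":0},{"hand":0.3,"x":0,"y":0,"z":0,"roll":6.8},{"hand":0.3,"x":0,"y":0,"z":0,"roll":6.8},{"hand":0.3,"x":0,"y":0,"z":0,"roll":6.8},{"hand":0.3,"x":0,"y":0,"z":0,"roll":6.8}]'
python3 -m jog '[{"hand":0.3,"x":0,"y":0,"z":0,"roll":6.8},{"hand":0.3,"x":0,"y":0,"z":0,"roll":6.8},{"hand":0.3,"x":0,"y":0,"z":0,"roll":6.8},{"hand":0.3,"x":0,"y":0,"z":0,"roll":6.8},{"hand":0.3,"x":0,"y":0,"z":0,"roll":6.5},{"hand":0.3,"x":0,"y":0,"z":0,"roll":0}]'
python3 - <<'E'
from h import *
g=np.radians(178.6); tool((.584+.16*np.cos(g),.2135+.16*np.sin(g),.07),88.6)
E
```

```text
time: 9.93
tcp_pos: [0.423, 0.2174, 0.1482]
tool_rot: [-0.276, 0.961, -0.0, -0.001]
force: [0.7, -0.2, -0.7]
opening: 0.0332
grasp_force: 0.0
time: 10.43
tcp_pos: [0.4233, 0.217, 0.1483]
tool_rot: [0.015, 1.0, -0.0, -0.001]
force: [0.6, -1.0, 0.1]
opening: 0.0334
grasp_force: 0.0
tcp [0.4233 0.217  0.1483] yaw_y 88.3 need x -0.0007 y 0.0004 z 0.0783 roll -0.3 q6 -1.21
```

```bash
python3 -m jog '[{"hand":0.3,"x":0,"y":0,"z":0.02,"roll":0},{"hand":0.3,"x":0,"y":0,"z":0.014,"roll":0},{"hand":0.3,"x":0,"y":0,"z":0.014,"roll":0},{"hand":0.3,"x":0,"y":0,"z":0.015,"roll":0},{"hand":0.3,"x":0,"y":0,"z":0.015,"roll":0},{"hand":0.55,"x":0,"y":0,"z":0,"roll":0},{"hand":0.55,"x":0,"y":0,"z":0,"roll":0},{"hand":0.55,"x":0,"y":-0.0028,"z":0,"roll":-1}]'
python3 -m jog '[{"hand":0.55,"x":-0.0001,"y":-0.0056,"z":0,"roll":-2},{"hand":0.55,"x":-0.0002,"y":-0.0084,"z":0,"roll":-3},{"hand":0.55,"x":-0.0004,"y":-0.0112,"z":0,"roll":-4},{"hand":0.55,"x":-0.0004,"y":-0.0112,"z":0,"roll":-4},{"hand":0.55,"x":-0.0004,"y":-0.0112,"z":0,"roll":-4},{"hand":0.55,"x":-0.0004,"y":-0.0112,"z":0,"roll":-4},{"hand":0.55,"x":-0.0004,"y":-0.0112,"z":0,"roll":-4},{"hand":0.55,"x":-0.0004,"y":-0.0112,"z":0,"roll":-4}]'
python3 -m jog '[{"hand":0.55,"x":-0.0004,"y":-0.0112,"z":0,"roll":-4},{"hand":0.55,"x":-0.0004,"y":-0.0112,"z":0,"roll":-4},{"hand":0.55,"x":-0.0002,"y":-0.0084,"z":0,"roll":-3},{"hand":0.55,"x":-0.0001,"y":-0.0056,"z":0,"roll":-2},{"hand":0.55,"x":0,"y":0,"z":0,"roll":0},{"hand":0.3,"x":0,"y":0,"z":0,"roll":0},{"hand":0.3,"x":0,"y":0,"z":0,"roll":0},{"hand":0.3,"x":0,"y":0,"z":-0.02,"roll":0}]'
python3 -m jog '[{"hand":0.3,"x":0,"y":0,"z":-0.04,"roll":0},{"hand":-0.1,"x":0,"y":0,"z":-0.04,"roll":0},{"hand":-0.1,"x":0.03,"y":0.0,"z":-0.01,"roll":0},{"hand":-0.1,"x":0.035,"y":0,"z":0,"roll":0},{"hand":-0.1,"x":0,"y":0,"z":0,"roll":0}]'
python3 - <<'E'
from h import *
np.set_printoptions(precision=3,suppress=True)
im,d=arm.snapshot("top"); s,ds=arm.snapshot("scene"); cv2.imwrite("pics/t6.png",im); cv2.imwrite("pics/s6.png",s); np.save("t6.npy",d)
cv2.imwrite("pics/c6.png",np.hstack([cv2.resize(im[100:260,120:300],(400,356)),cv2.resize(s[150:310,220:400],(400,356))]))
# bracket arm from depth: blue points in scene
for n,I,D in (("top",im,d),("scene",s,ds)):
    C=cloud(n,D); h=cv2.cvtColor(I,cv2.COLOR_BGR2HSV); m=(h[...,0]>95)&(h[...,0]<130)&(h[...,1]>110)&(D>0)&(np.hypot(C[...,0]-.584,C[...,1]-.2135)<.19)&(C[...,2]>.05)&(C[...,2]<.13)
    P=C[m]; t=P[P[:,2]>.07]; print(n,len(P),P.min(0),P.max(0),t.mean(0))
    if len(t)>5:
        r=cv2.minAreaRect((t[:,:2]*1000).astype(np.float32)); print(r)
tool((.481,.194,.12),100.9)
E
```

```text
time: 11.1
tcp_pos: [0.424, 0.2146, 0.0718]
tool_rot: [0.002, 1.0, 0.0, -0.0]
force: [-0.3, -0.2, -0.7]
opening: 0.023
grasp_force: 0.0
time: 11.77
tcp_pos: [0.4441, 0.1359, 0.0726]
tool_rot: [-0.25, 0.968, -0.0, 0.001]
force: [-0.6, 0.9, -0.4]
opening: 0.0214
grasp_force: 0.5
time: 12.43
tcp_pos: [0.4631, 0.1068, 0.0899]
tool_rot: [-0.355, 0.935, 0.001, -0.002]
force: [0.3, 0.6, -0.8]
opening: 0.0323
grasp_force: 0.0
time: 12.85
tcp_pos: [0.412, 0.0622, 0.1824]
tool_rot: [-0.355, 0.935, -0.0, -0.0]
force: [0.4, -0.1, 0.7]
opening: 0.0511
grasp_force: 0.0
top 213 [0.437 0.184 0.066] [0.543 0.213 0.111] [0.497 0.196 0.083]
((490.2557373046875, 197.95248413085938), (106.46067810058594, 22.95442771911621), 4.616329669952393)
scene 58 [0.435 0.184 0.075] [0.543 0.215 0.104] [0.486 0.196 0.081]
((489.1688232421875, 194.05657958984375), (107.53434753417969, 29.73798179626465), 6.929412841796875)
tcp [0.415 0.063 0.182] yaw_y 131.6 need x -0.1357 y 0.0542 z 0.0622 roll 30.7 q6 -2.30
```

View pics/c6.png

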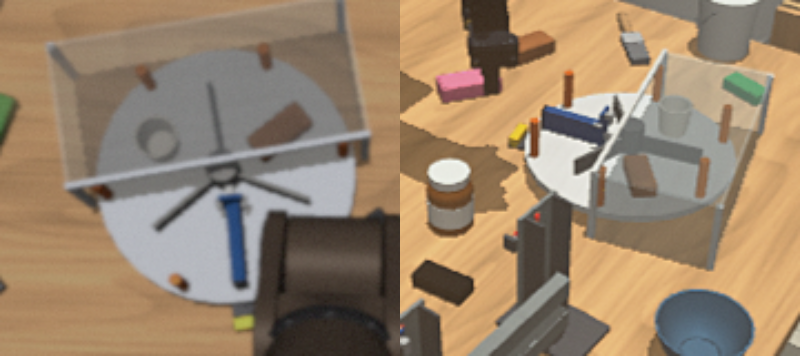

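The bracket stands in the front opening at (235,240) in the left crop, untouched. Paddle and cup are in their bays under the cover. Next I'll fit the bracket's axis and measure the upright.

Run:
```python
from h import *
np.set_printoptions(precision=4,suppress=True)
im=cv2.imread("pics/t6.png"); s=cv2.imread("pics/s6.png")
h=cv2.cvtColor(im,cv2.COLOR_BGR2HSV)
v,u=np.nonzero((h[...,0]>95)&(h[...,0]<130)&(h[...,1]>110)); k=(u>205)&(u<250)&(v>180)&(v<235)
P=np.array([at_z("top",(a,b),.08)[:2] for a,b in zip(u[k],v[k])]); 
c=P.mean(0); w=np.linalg.svd(P-c)[2][0]; w*=np.sign(w[0]); print("arm yaw",np.degrees(np.arctan2(w[1],w[0])),"c",c, "ext",((P-c)@w).min(),((P-c)@w).max(),"side",((P-c)@[-w[1],w[0]]).min(),((P-c)@[-w[1],w[0]]).max())
e=c+w*((P-c)@w).min(); print("mid from end",e+w*.05)
for n,I in (("top",im),("scene",s)):
    h=cv2.cvtColor(I,cv2.COLOR_BGR2HSV); m=(((h[...,0]<8)|(h[...,0]>172))&(h[...,1]>150)&(h[...,2]>60)).astype(np.uint8)
    N,L,st,ce=cv2.connectedComponentsWithStats(m)
    for i in range(1,N):
        x,y=ce[i]
        if st[i,4]>2 and ((n=="top" and 320<x<480 and 120<y<215) or (n=="scene" and 180<x<330 and 200<y<330)): print(n,ce[i],st[i],at_z(n,ce[i],.159)[:2])
cv2.imwrite("pics/c7.png",np.hstack([cv2.resize(im[125:185,325:475],(500,200),interpolation=2),cv2.resize(s[200:320,190:300],(183,200),interpolation=2)]))
d=np.load("t6.npy"); C=cloud("top",d).reshape(-1,3)
for lo,hi in ((-.21,-.12),(-.46,-.37)):
    t=C[(C[:,1]>lo)&(C[:,1]<hi)&(C[:,2]>.195)&(C[:,2]<.212)&(C[:,0]>.6)&(C[:,0]<.7)]; print(len(t)); 
    for a in np.arange(lo,hi,.006):
        b=t[(t[:,1]>=a)&(t[:,1]<a+.006)]; 
        if len(b): print(round(a,3),len(b),b[:,0].min(),np.median(b[:,0]),b[:,0].max())
tool((.485,.1955,.12),97.5)
```

```text
arm yaw 8.009172354116597 c [0.4974 0.1962] ext -0.059739688221839754 0.052280406955953616 side -0.009329058621051468 0.013910303929293369
mid from end [0.4878 0.1948]
top [347.2 151.6] [346 149   3   6  15] [ 0.6419 -0.1411]
top [362.5238 152.7619] [361 150   4   7  21] [ 0.6397 -0.1832]
top [437.1579 159.7368] [436 157   4   7  19] [ 0.625  -0.3883]
top [454.2 161. ] [453 159   4   5  15] [ 0.6226 -0.4351]
scene [281.4 246.8] [281 246   2   3   5] [ 0.6341 -0.1378]
scene [271.5 254.5] [271 254   2   2   4] [ 0.6297 -0.1824]
119
-0.204 2 0.646140277596003 0.6478283853158535 0.649516493035704
-0.198 22 0.6455339120344501 0.6641271803997514 0.6790218157459764
-0.192 13 0.6457162428143604 0.6512477411321715 0.6754936797089244
-0.186 6 0.6467509189885216 0.6480951440425462 0.6521755198325836
-0.18 7 0.6465605417919746 0.6482235667967688 0.6519426502554145
-0.174 5 0.6470163201724931 0.6489825156929858 0.6509001171040321
-0.168 7 0.6469849221565463 0.6479863021847281 0.6527410187585556
-0.162 6 0.6474817775859676 0.651275501693104 0.6540022587971566
-0.156 6 0.6483088165275154 0.65023485
[... 596 characters left out ...]
93385 0.6333079486314066
-0.424 7 0.629855208233224 0.632234344791087 0.6356194178191392
-0.418 8 0.6303989106938512 0.6322748827390066 0.6352806376663044
-0.412 5 0.6298396621617768 0.6326491090590947 0.63512126043891
-0.406 6 0.629834604551581 0.6318136634788296 0.63537809956666
-0.4 7 0.631048046063293 0.6328791815295638 0.6346914653901671
-0.394 6 0.6320059825648972 0.6357541731116438 0.6370623456960456
-0.388 35 0.6327523353029839 0.6482270588813122 0.6678600608679928
-0.382 7 0.6332079498796217 0.6351964472333146 0.6486885750363173
-0.376 3 0.6330576944484344 0.6356688057546984 0.6362340642200583
tcp [0.4155 0.0634 0.1822] yaw_y 131.6 need x -0.1397 y 0.0527 z 0.0622 roll 34.1 q6 -2.30
```

View pics/c7.png

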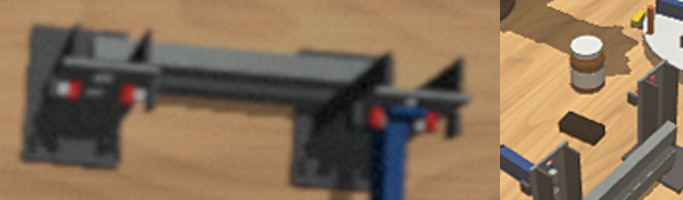

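```bash
python3 -m jog '[{"hand":0,"x":-0.0350,"y":0.0131,"z":0,"roll":0},{"hand":0,"x":-0.0350,"y":0.0131,"z":0,"roll":0},{"hand":0,"x":-0.0350,"y":0.0131,"z":0,"roll":0},{"hand":0,"x":-0.0350,"y":0.0131,"z":0,"roll":0},{"hand":0,"x":0,"y":0,"z":0.01,"roll":6.7},{"hand":0,"x":0,"y":0,"z":0.01,"roll":6.7},{"hand":0,"x":0,"y":0,"z":0.01,"roll":6.7},{"hand":0,"x":0,"y":0,"z":0.01,"roll":6.7}]'
python3 -m jog '[{"hand":0,"x":0,"y":0,"z":0.01,"roll":6.7},{"hand":0,"x":0,"y":0,"z":0,"roll":0},{"hand":0,"x":0,"y":0,"z":0,"roll":0}]'
python3 - <<'E'
from h import *
tool((.485,.1945,.046),98)
im,d=arm.snapshot("top"); s,ds=arm.snapshot("scene")
C=cloud("scene",ds); h=cv2.cvtColor(s,cv2.COLOR_BGR2HSV); m=(h[...,0]>95)&(h[...,0]<130)&(h[...,1]>110)&(ds>0)&(np.hypot(C[...,0]-.584,C[...,1]-.2135)<.19)&(C[...,2]>.05)&(C[...,2]<.13)
P=C[m]; print(len(P),P.min(0),P.max(0))
E
```

```text
time: 13.62
tcp_pos: [0.486, 0.1969, 0.1405]
tool_rot: [-0.127, 0.992, -0.0, -0.0]
force: [0.1, -0.3, 1.0]
opening: 0.0477
grasp_force: 0.0
time: 13.87
tcp_pos: [0.4859, 0.1963, 0.1311]
tool_rot: [-0.073, 0.997, -0.0, -0.001]
force: [0.0, -0.8, -0.1]
opening: 0.0478
grasp_force: 0.0
tcp [0.4859 0.1963 0.1311] yaw_y 98.4 need x 0.0011 y -0.0017 z 0.0851 roll 0.4 q6 -1.46
18 [0.44453329 0.18902326 0.07609096] [0.54424676 0.21405083 0.10904828]
```

```bash
python3 -m jog '[{"hand":0,"x":0.001,"y":-0.0017,"z":0.025,"roll":0},{"hand":0,"x":0,"y":0,"z":0.02,"roll":0},{"hand":0,"x":0,"y":0,"z":0.015,"roll":0},{"hand":0,"x":0,"y":0,"z":0.013,"roll":0},{"hand":0,"x":0,"y":0,"z":0.011,"roll":0},{"hand":0,"x":0,"y":0,"z":0,"roll":0}]'
python3 -m jog '[{"hand":1,"x":0,"y":0,"z":0,"roll":0},{"hand":1,"x":0,"y":0,"z":0,"roll":0},{"hand":1,"x":0,"y":0,"z":0,"roll":0},{"hand":1,"x":0,"y":0,"z":0,"roll":0},{"hand":1,"x":0,"y":0,"z":0,"roll":0},{"hand":1,"x":0,"y":0,"z":0,"roll":0}]' 10
python3 -m jog '[{"hand":1,"x":0,"y":0,"z":0,"roll":0},{"hand":1,"x":0,"y":0,"z":0,"roll":0},{"hand":1,"x":0,"y":0,"z":0,"roll":0}]' 60
```

```text
time: 14.47
tcp_pos: [0.4847, 0.1938, 0.0465]
tool_rot: [-0.072, 0.997, -0.0, -0.001]
force: [-0.5, -1.4, -0.8]
opening: 0.0474
grasp_force: 0.0
time: 14.97
tcp_pos: [0.4853, 0.194, 0.0482]
tool_rot: [-0.071, 0.997, 0.0, 0.001]
force: [-0.8, -0.0, 5.8]
opening: 0.018
grasp_force: 10.0
time: 15.22
tcp_pos: [0.4853, 0.194, 0.0482]
tool_rot: [-0.071, 0.997, 0.0, 0.0]
force: [-0.3, 0.4, 5.8]
opening: 0.0178
grasp_force: 60.0
```

```bash
python3 -m jog '[{"hand":1,"x":0,"y":0,"z":-0.01,"roll":0},{"hand":1,"x":0,"y":0,"z":-0.02,"roll":0},{"hand":1,"x":0,"y":0,"z":-0.03,"roll":0},{"hand":1,"x":0,"y":0,"z":-0.035,"roll":0},{"hand":1,"x":0,"y":0,"z":-0.035,"roll":0},{"hand":1,"x":0,"y":0,"z":-0.035,"roll":6},{"hand":1,"x":0,"y":0,"z":-0.035,"roll":6},{"hand":1,"x":0,"y":0,"z":0,"roll":0}]' 60
python3 - <<'E'
from h import *
tool((.5427,-.155,.1345),86.3); print(arm.sense()["force"])
E
```

```text
time: 15.88
tcp_pos: [0.4865, 0.1944, 0.2542]
tool_rot: [0.037, 0.999, 0.001, 0.004]
force: [0.3, -0.3, -3.1]
opening: 0.0176
grasp_force: 60.0
tcp [0.4865 0.1944 0.2542] yaw_y 85.8 need x -0.0815 y -0.3443 z 0.1197 roll -0.5 q6 -1.24
[ 0.28822363 -0.30245196 -3.12898785]
```

```bash
python3 -m jog '[{"hand":1,"x":-0.0091,"y":-0.0383,"z":0,"roll":-0.5},{"hand":1,"x":-0.0091,"y":-0.0383,"z":0,"roll":0},{"hand":1,"x":-0.0091,"y":-0.0383,"z":0,"roll":0},{"hand":1,"x":-0.0091,"y":-0.0383,"z":0,"roll":0},{"hand":1,"x":-0.0091,"y":-0.0383,"z":0,"roll":0},{"hand":1,"x":-0.0091,"y":-0.0383,"z":0,"roll":0},{"hand":1,"x":-0.0091,"y":-0.0383,"z":0,"roll":0},{"hand":1,"x":-0.0091,"y":-0.0383,"z":0,"roll":0}]'
python3 -m jog '[{"hand":1,"x":-0.0091,"y":-0.0383,"z":0,"roll":0},{"hand":1,"x":0,"y":0,"z":0.03,"roll":0},{"hand":1,"x":0,"y":0,"z":0.03,"roll":0},{"hand":1,"x":0,"y":0,"z":0.03,"roll":0},{"hand":1,"x":0,"y":0,"z":0.02,"roll":0},{"hand":1,"x":0,"y":0,"z":0,"roll":0},{"hand":1,"x":0,"y":0,"z":0,"roll":0}]'
python3 - <<'E'
from h import *
np.set_printoptions(precision=4,suppress=True)
tool((.5427,-.155,.1342),86.3); print(arm.sense()["force"])
s,ds=arm.snapshot("scene"); im,d=arm.snapshot("top"); cv2.imwrite("pics/s8.png",s)
cv2.imwrite("pics/c8.png",np.hstack([cv2.resize(im[125:225,300:400],(400,400),interpolation=2),cv2.resize(s[200:300,230:330],(400,400),interpolation=2)]))
for n in("scene","top"):
  for t in("bracket_back","bracket_mid","slot","catch"): print(n,t,[(np.round(r["uv"],1).tolist(),round(r["score"],2)) for r in arm.spot_point(t,n)][:3])
for z in(.126,): print(proj("scene",(.6026,-.159,.126)),proj("top",(.6026,-.159,.126)))
E
```

```text
time: 16.55
tcp_pos: [0.5388, -0.1182, 0.2472]
tool_rot: [0.029, 1.0, 0.0, -0.001]
force: [1.0, 0.2, -3.0]
opening: 0.0174
grasp_force: 60.0
time: 17.13
tcp_pos: [0.5457, -0.1549, 0.137]
tool_rot: [0.029, 1.0, 0.0, -0.001]
force: [0.6, -0.7, -3.0]
opening: 0.0182
grasp_force: 60.0
tcp [ 0.5457 -0.1549  0.137 ] yaw_y 86.7 need x 0.0030 y -0.0003 z 0.0028 roll 0.4 q6 -1.91
[ 0.5612 -0.7152 -2.9767]
scene bracket_back [([270.3, 252.5], 0.72)]
scene bracket_mid [([256.3, 242.6], 0.74), ([240.8, 241.5], 0.28)]
scene slot [([276.9, 260.7], 0.59)]
scene catch [([276.3, 250.5], 0.76)]
top bracket_back []
top bracket_mid [([312.8, 230.9], 0.75)]
top slot [([352.4, 152.0], 0.96)]
top catch [([356.5, 151.4], 0.98), ([352.2, 153.5], 0.41)]
[268.4262 255.3536] [351.6729 168.6452]
```

View pics/c8.png

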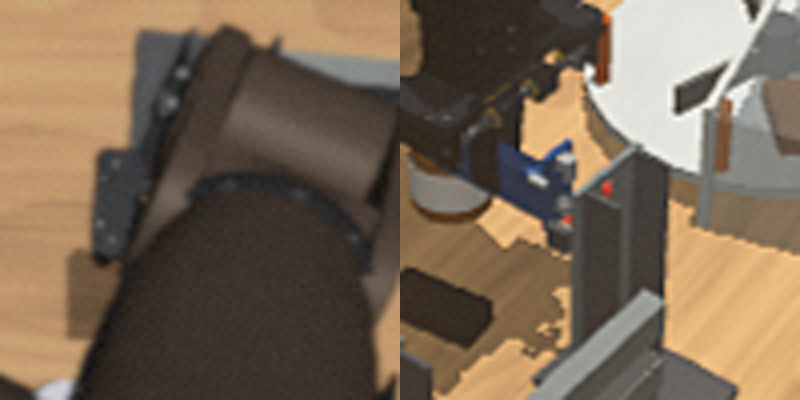

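The scene crop shows the bracket held level at (510,185), facing the grey face plate with its red rollers at (570,220) and (607,188). I'll approach the slots carefully.

```bash
python3 -m jog '[{"hand":1,"x":0,"y":0,"z":0.0026,"roll":0.4},{"hand":1,"x":-0.008,"y":0,"z":0,"roll":0},{"hand":1,"x":-0.008,"y":0,"z":0,"roll":0},{"hand":1,"x":-0.006,"y":0,"z":0,"roll":0},{"hand":1,"x":0,"y":0,"z":0,"roll":0},{"hand":1,"x":0,"y":0,"z":0,"roll":0}]'
for i in 1; do python3 -m jog '[{"hand":1,"x":-0.002,"y":0,"z":0,"roll":0},{"hand":1,"x":-0.002,"y":0,"z":0,"roll":0},{"hand":1,"x":0,"y":0,"z":0,"roll":0}]'; done
python3 -m jog '[{"hand":1,"x":-0.002,"y":0,"z":0,"roll":0},{"hand":1,"x":-0.002,"y":0,"z":0,"roll":0},{"hand":1,"x":0,"y":0,"z":0,"roll":0}]'
python3 - <<'E'
from h import *
tool((.5876,-.158,.1342),86.3)
E
```

```text
time: 18.13
tcp_pos: [0.5686, -0.1564, 0.1347]
tool_rot: [0.033, 0.999, 0.0, -0.0]
force: [0.5, 0.5, -4.7]
opening: 0.0174
grasp_force: 60.0
time: 18.38
tcp_pos: [0.5725, -0.1569, 0.1351]
tool_rot: [0.033, 0.999, -0.0, 0.0]
force: [0.4, 0.0, -3.9]
opening: 0.0177
grasp_force: 60.0
time: 18.63
tcp_pos: [0.5766, -0.1571, 0.1351]
tool_rot: [0.033, 0.999, -0.0, 0.0]
force: [-0.3, 0.5, -3.7]
opening: 0.0179
grasp_force: 60.0
tcp [ 0.5766 -0.1571  0.1351] yaw_y 86.2 need x -0.0110 y -0.0001 z 0.0009 roll -0.1 q6 -1.88
```

```bash
python3 -m jog '[{"hand":1,"x":-0.002,"y":0,"z":0.0005,"roll":0},{"hand":1,"x":0,"y":0,"z":0,"roll":0}]'
python3 -m jog '[{"hand":1,"x":-0.002,"y":0,"z":0,"roll":0},{"hand":1,"x":0,"y":0,"z":0,"roll":0}]'
python3 - <<'E'
from h import *
tool((.5876,-.158,.1342),86.3)
print(arm.sense()["force"],arm.sense()["moment"])
E
```

```text
time: 18.8
tcp_pos: [0.5784, -0.1572, 0.1345]
tool_rot: [0.033, 0.999, -0.0, 0.0]
force: [-0.3, 0.4, -3.7]
opening: 0.0176
grasp_force: 60.0
time: 18.97
tcp_pos: [0.5805, -0.1574, 0.1345]
tool_rot: [0.033, 0.999, -0.0, 0.0]
force: [-1.0, -0.2, -4.1]
opening: 0.0178
grasp_force: 60.0
tcp [ 0.5805 -0.1574  0.1345] yaw_y 86.2 need x -0.0071 y -0.0002 z 0.0003 roll -0.1 q6 -1.88
[-1.03313216 -0.15996569 -4.10034613] [ 0.13227283 -0.09011095 -0.01102194]
```

```bash
python3 -m jog '[{"hand":1,"x":-0.002,"y":0,"z":0,"roll":0},{"hand":1,"x":0,"y":0,"z":0,"roll":0}]' | grep -E 'tcp|force:'
python3 -m jog '[{"hand":1,"x":-0.002,"y":0,"z":0,"roll":0},{"hand":1,"x":0,"y":0,"z":0,"roll":0}]'| grep -E 'tcp|force:'
python3 -m jog '[{"hand":1,"x":-0.0015,"y":0,"z":0,"roll":0},{"hand":1,"x":0,"y":0,"z":0,"roll":0}]'| grep -E 'tcp|force:'
```

```text
tcp_pos: [0.5825, -0.1575, 0.1346]
force: [-0.4, 0.7, -4.5]
grasp_force: 60.0
tcp_pos: [0.5845, -0.1576, 0.1346]
force: [-0.1, 0.3, -4.5]
grasp_force: 60.0
tcp_pos: [0.5859, -0.1577, 0.1345]
force: [1.0, 0.1, -4.2]
grasp_force: 60.0
```

```bash
python3 -m jog '[{"hand":1,"x":-0.0015,"y":0,"z":0,"roll":0},{"hand":1,"x":0,"y":0,"z":0,"roll":0}]' | grep -E 'tcp|force:'
python3 -m jog '[{"hand":1,"x":-0.0015,"y":0,"z":0,"roll":0},{"hand":1,"x":0,"y":0,"z":0,"roll":0}]'| grep -E 'tcp|force:'
```

```text
tcp_pos: [0.5867, -0.1577, 0.1344]
force: [-3.2, 0.8, -3.4]
grasp_force: 60.0
tcp_pos: [0.5868, -0.1576, 0.1343]
force: [-12.5, 0.3, 0.9]
grasp_force: 60.0
```

Run:
```python
from h import *
s,ds=arm.snapshot("scene")
cv2.imwrite("pics/c9.png",cv2.resize(s[215:275,250:310],(600,600),interpolation=2))
for t in("bracket_back","slot"): print(t,[(np.round(r["uv"],1).tolist(),round(r["score"],2)) for r in arm.spot_point(t,"scene")][:3])
print(arm.sense()["force"],arm.sense()["moment"])
```

```text
bracket_back [([281.6, 259.9], 0.63), ([323.7, 225.3], 0.59)]
slot [([278.7, 262.8], 0.92), ([265.1, 246.4], 0.15)]
[-12.25022282   0.58137427   0.5763    ] [ 0.16382826  1.42214803 -0.15484045]
```

View pics/c9.png

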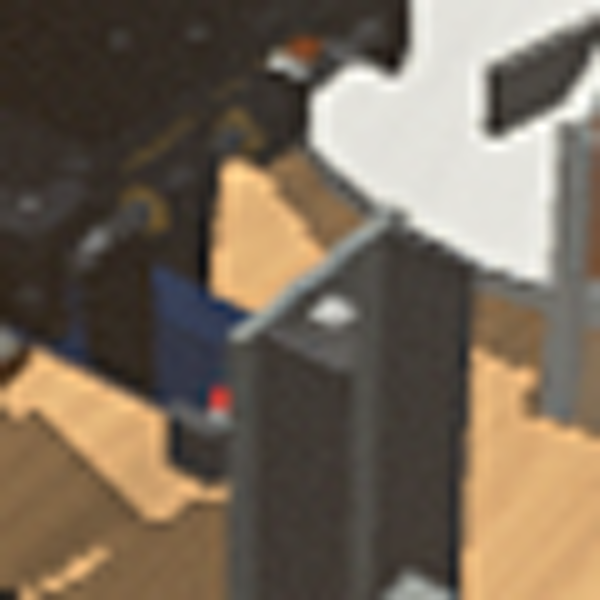

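The crop shows the white upper tab through the slot, behind the plate at (330,310), so the bracket is flush and hooked. Next I'll ease the forward pressure slightly and press down.

```bash
python3 -m jog '[{"hand":1,"x":0.001,"y":0,"z":0.002,"roll":0},{"hand":1,"x":0,"y":0,"z":0.002,"roll":0},{"hand":1,"x":0,"y":0,"z":0.002,"roll":0},{"hand":1,"x":0,"y":0,"z":0,"roll":0}]' 60| grep -E 'tcp|force:'
python3 -m jog '[{"hand":1,"x":0,"y":0,"z":0.002,"roll":0},{"hand":1,"x":0,"y":0,"z":0.002,"roll":0},{"hand":1,"x":0,"y":0,"z":0,"roll":0}]'| grep -E 'tcp|force:'
python3 -m jog '[{"hand":1,"x":0,"y":0,"z":0.002,"roll":0},{"hand":1,"x":0,"y":0,"z":0,"roll":0}]'| grep -E 'tcp|force:'
```

```text
tcp_pos: [0.5868, -0.1579, 0.1286]
force: [-7.8, -1.3, -1.6]
grasp_force: 60.0
tcp_pos: [0.5868, -0.158, 0.1251]
force: [-10.0, -1.1, 3.1]
grasp_force: 60.0
tcp_pos: [0.5868, -0.1579, 0.1228]
force: [-7.1, -1.4, 2.1]
grasp_force: 60.0
```

```bash
python3 -m jog '[{"hand":1,"x":0,"y":0,"z":0.002,"roll":0},{"hand":1,"x":0,"y":0,"z":0.002,"roll":0},{"hand":1,"x":0,"y":0,"z":0,"roll":0}]'| grep -E 'tcp|force:'
python3 -m jog '[{"hand":1,"x":0,"y":0,"z":0.002,"roll":0},{"hand":1,"x":0,"y":0,"z":0,"roll":0}]'| grep -E 'tcp|force:'
python3 -m jog '[{"hand":1,"x":0,"y":0,"z":0.002,"roll":0},{"hand":1,"x":0,"y":0,"z":0,"roll":0}]'| grep -E 'tcp|force:'
```

```text
tcp_pos: [0.5867, -0.1578, 0.1179]
force: [-5.6, -2.1, -6.6]
grasp_force: 60.0
tcp_pos: [0.5867, -0.158, 0.1159]
force: [-6.8, -3.2, -5.6]
grasp_force: 60.0
tcp_pos: [0.5868, -0.158, 0.115]
force: [-9.7, -1.9, 1.5]
grasp_force: 60.0
```

```bash
python3 -m jog '[{"hand":1,"x":0,"y":0,"z":0.0015,"roll":0},{"hand":1,"x":0,"y":0,"z":0,"roll":0}]'| grep -E 'tcp|force:'
python3 -m jog '[{"hand":1,"x":0,"y":0,"z":0.001,"roll":0},{"hand":1,"x":0,"y":0,"z":0,"roll":0}]'| grep -E 'tcp|force:'
```

```text
tcp_pos: [0.5869, -0.1581, 0.1144]
force: [-12.9, -0.8, 11.1]
grasp_force: 60.0
tcp_pos: [0.5869, -0.1581, 0.1138]
force: [-14.5, -0.4, 16.1]
grasp_force: 60.0
```

```bash
python3 -m jog '[{"hand":0,"x":0.0005,"y":0,"z":-0.001,"roll":0},{"hand":0,"x":0,"y":0,"z":0,"roll":0},{"hand":0,"x":0,"y":0,"z":0,"roll":0},{"hand":0,"x":0,"y":0,"z":0,"roll":0},{"hand":0,"x":0.0,"y":0,"z":-0.02,"roll":0},{"hand":0,"x":0,"y":0,"z":-0.03,"roll":0},{"hand":0,"x":0,"y":0,"z":-0.04,"roll":0},{"hand":0,"x":0.03,"y":0,"z":-0.03,"roll":0}]'
python3 -m jog '[{"hand":0,"x":0.04,"y":0,"z":0,"roll":0},{"hand":0,"x":0,"y":0.04,"z":0,"roll":0},{"hand":0,"x":0,"y":0.04,"z":0,"roll":0},{"hand":0,"x":0,"y":0.04,"z":0,"roll":0},{"hand":0,"x":0,"y":0.04,"z":0,"roll":0},{"hand":0,"x":0,"y":0,"z":0,"roll":0}]'
python3 - <<'E'
from h import *
np.set_printoptions(precision=4,suppress=True)
s,ds=arm.snapshot("scene"); im,d=arm.snapshot("top")
cv2.imwrite("pics/c10.png",np.hstack([cv2.resize(im[100:225,130:330+140],(435*1,160*1)) if 0 else cv2.resize(im[110:260,140:480],(453,200)),cv2.resize(s[200:320,190:320],(217,200),interpolation=2)]))
C=cloud("top",d); h=cv2.cvtColor(im,cv2.COLOR_BGR2HSV); m=(h[...,0]>95)&(h[...,0]<130)&(h[...,1]>110)&(C[...,2]>.09)
for lo,hi in((-.25,-.1),(-.5,-.35)):
    P=C[m&(C[...,1]>lo)&(C[...,1]<hi)&(C[...,0]>.5)&(C[...,0]<.68)]; print(len(P),P.min(0),P.max(0),np.percentile(P[:,2],[10,50,90]))
print(arm.sense()["force"])
E
```

```text
time: 22.28
tcp_pos: [0.5609, -0.1564, 0.2346]
tool_rot: [0.032, 0.999, -0.001, 0.002]
force: [0.5, -0.4, 0.5]
opening: 0.0471
grasp_force: 0.0
time: 22.78
tcp_pos: [0.5284, 0.0118, 0.2327]
tool_rot: [0.031, 1.0, 0.001, 0.0]
force: [-0.8, -0.3, -1.1]
opening: 0.0475
grasp_force: 0.0
303 [ 0.5381 -0.1736  0.1098] [ 0.6482 -0.1463  0.1791] [0.1338 0.1445 0.1586]
356 [ 0.5202 -0.4233  0.1094] [ 0.6322 -0.3942  0.177 ] [0.1257 0.146  0.1593]
[-0.6339  0.6803 -0.4674]
```

View pics/c10.png

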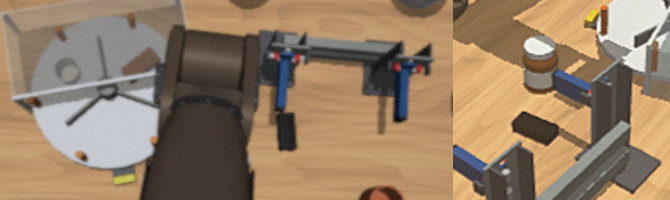

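The bracket hangs on the free upright at (285,80), at the same height and attitude as its neighbour at (403,90). Paddle and cup are still in their bays at (140,65) and (68,70), and the hand is clear, so I'm handing in.

```bash
python3 -c "
from workcell import arm
print(arm.job_done())"
```

```text
the job is handed in; nothing more can be done
None
```

The bracket is hooked and locked on the free upright and released, the paddle and cup are still in their bays, and the job was handed in at about 23 s; the hand-in call returned no verdict.

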